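# Turn over a boxed oilstone onto its lid and uncover its fine side

## Task

The oilstone leans on the sloping wooden till in its two-part wooden box, whose lid is only laid on. Holding the lid shut, turn the whole box over and lay it on its lid in the middle of the rubber mat, lengthwise along the mat; then lift the base half straight off, leaving the stone lying in the lid with its other face up, and set the base half down on the bench clear of the lid. Leave the other things on the bench alone.

Things in the scene. Friction and masses are not known exactly. Their poses are not given: they have to be found in the camera images.
- box_base: Base half of the box: dark wood, 66 (x) x 166 (y) x 26 (z) mm, walls 6 mm, hollow 16 mm deep. Origin: centre of its flat underside; z points out of the hollow to the lid. At the start its underside leans on the till, y level, x straight down the slope. Shut, the box is 46 mm thick, about 0.6 kg; base and lid meet flush, held by nothing, the stone only stops them sliding: pinch them across the 46 mm.
- box_lid: Lid half: same wood and outline, 66 (x) x 166 (y) x 20 (z) mm, hollow 11 mm deep. Origin: centre of its rim plane, where it meets the base; z points out of its flat outer face, 20 mm away. At the start its axes are parallel to the base's and it faces up and away from the till; lying upside down its z points straight down.
- oilstone: Two-layer sharpening stone 50 (x) x 150 (y) x 25 (z) mm inside the box, 2 mm play all round and 2 mm in height. Origin: its centre; z as the base's at the start (coarse dark layer on the +z side, fine paler layer on the -z side).
- base_rim (a point): Centre of the base half's rim plane, 26 mm along z from the base's origin; coincides with the lid's origin while the box is shut.
- till: Fixed light-wood till: foot board 120 (x) x 158 (y) x 12 mm, two L-shaped cheeks 18 mm thick at y = +-64 mm, 110 mm open between them, so the middle of the box is free in front and behind. Origin on the bench below the cheeks' inner corner, which is 36 mm up. They slope 55 degrees from level, rising towards -x, and reach 63 mm up the slope; the lid faces +x and up.
- mat: Fixed black rubber mat 120 (x) x 220 (y) x 3 mm lying on the bench. Origin: centre of its underside; y along its length.
- bench_plane: Hand plane, 55 x 220 x 104 mm; a bystander, to be left alone. Origin: centre of its underside.
- chisel: Chisel, 247 mm long; a bystander, to be left alone. Origin: centre of its underside.
- glue_bottle: Glue bottle, 56 mm across, 170 mm high; a bystander, to be left alone. Origin: centre of its underside.
- masking_tape: Roll of masking tape, 105 mm across, 36 mm high; a bystander, to be left alone. Origin: centre of its underside.
- brush_tin: Tin with brushes, 219 mm high over the brushes; a bystander, to be left alone. Origin: centre of its underside.
- white_cup: White cup, 69 mm across, 103 mm high; a bystander, to be left alone. Origin: centre of its underside.

How it is judged (in metres and radians):
On the way:
1. the shut box lies on its lid on the mat (x of box_lid in the frame of mat between -0.025 and 0.025 m and y of box_lid in the frame of mat between -0.025 and 0.025 m and height (world z) of box_lid below 0.032 m and angle between each of box_lid, box_base's own z axis and vertical above 2.97 rad and angle between the y axis of box_lid and the y axis of mat, either way round below 0.26 rad and distance between box_lid and base_rim below 0.008 m and linear speed of box_lid below 0.03 m/s), for 0.2 s.
At the end, for the whole second after the job is handed in: The lid lies on its outer face on the mat, centred within 25 mm either way and along it within 15 degrees; the stone lies seated in the lid (within 8 mm), turned over; the base half rests on the bench, at least 68 mm (centres) from the lid, not touching it; all at rest (x of box_lid in the frame of mat between -0.025 and 0.025 m and y of box_lid in the frame of mat between -0.025 and 0.025 m and height (world z) of box_lid below 0.032 m and angle between box_lid's own z axis and vertical above 2.97 rad and angle between the y axis of box_lid and the y axis of mat, either way round below 0.26 rad and z of oilstone in the frame of box_lid above -0.006 m and horizontal distance between oilstone and box_lid below 0.008 m and angle between oilstone's own z axis and vertical above 3 rad and horizontal distance between box_base and box_lid above 0.068 m and height (world z) of box_base below 0.05 m and contact force between box_base and box_lid below 0.2 N and linear speed of each of box_base, oilstone, box_lid below 0.02 m/s).
It fails at once if the lid came off the base (its rim centre more than 15 mm away) before the stone was turned over (distance between box_lid and base_rim above 0.015 m and angle between oilstone's own z axis and vertical below 2.6 rad).
It fails at once if another thing on the bench was moved more than 30 mm (distance of any of bench_plane, chisel, glue_bottle, masking_tape, brush_tin, white_cup from where it was at the start of the episode above 0.03 m).
It also fails if it takes over 61 s, if anything falls off the work surface, if the arm or the gripper's body presses on something with over 40 N, if the wrist force passes 120 N, or if a joint passes its speed limit or range.

## Robot

A 6-joint arm with a two-finger parallel gripper is mounted at the origin on a cart in front of the work surface, level with it; the furniture and walls round the work are solid. World frame = base frame: x ahead of the robot, y to its left, z up, the work surface at z = 0. Lengths are in mm, angles in rad, forces in N, time in s.
With the tool pointing down it reaches from about 300 to 875 mm from the base axis. Payload 4.2 kg.
Tool frame: the origin (TCP) lies on the centre line of the jaws, within the pads' length; the fingertips stand 19 mm ahead of it and the grasp point (between the pads) is the TCP; z points along the fingers, y is the line along which they close (so a half turn about z gives the same grasp; the last joint's range is limited). The gripper opens to 85 mm and grips with 20 to 120 N. Pads are 22 mm wide; open, the fingers measure 114 mm over their backs; the gripper's body (76 mm by 85 mm) begins 54 mm behind the grasp point. The pads swing forward as they close: fully open they stand 13 mm farther back than shut.
Start: joints at [-1.271, 0.32, 1.565, -0, 1.257, -0.02], TCP at [180.769, -545.859, 250.338] pointing down, gripper open.
Joint ranges: [-3.11, 3.11], [-0.84, 2.01], [0.21, 2.61], [-1.34, 4.49], [0.05, 2.63], [-2.56, 2.56]. Speed limits (rad/s): [2.57, 2.57, 3.14, 3.14, 3.14, 3.14].

## Interface

Orientations are given as a rotation vector (axis times angle).
In Python, from plant import manip gives the robot as it stands.
- The arm moves only by the shell command python3 -m crank 'ROWS' [FORCE]. ROWS is JSON, a list of rows, each a list of 7 numbers: the shift along the world's x, y, z scaled (see below), then the turn, a rotation vector about the world's x, y, z scaled (see below), then the gripper command: -1 is shut, 1 is fully open, values between are in proportion. A call has 1 to 5 rows; each row shifts and turns the commanded pose from where the row before left it; what a row does not reach is not made up. The controller multiplies each number of a shift by 0.02 m and each number of a turn by 0.1 rad. A row lasts 1/12 s, in which the tool goes at most 41.7 mm and 7.16 degrees, less where a joint would pass 70% of its speed; a pose out of reach is approached as far as the arm can. A call with a number of a shift or a turn outside -1 to 1 is refused whole. A call with a gripper value outside its range is refused whole. The fingers move at their own pace and stop on an object; FORCE is the grip in N (left out, the last holds). Time passes only in rows, so rows that do not move let the fingers close. It gives the time, the measured TCP pose, the force, the opening and the grip force at its end, in the units of the state.
- manip.state(): the state, without advancing time (a new reading comes with each control period).
- manip.snapshot(name): name is "scene" or "side" or "wrist"; returns (picture, depth): 480x640x3 uint8, red, green, blue; 480x640 float32, mm along the optical axis (not along the pixel's ray), 0 where there is no reading.
- manip.camera_model(name): a dict with "fx", "fy", "cx", "cy" (pixels), "world_from_camera" (4x4, takes a point from camera to world coordinates). Camera axes: x right, y down, z forward; pixel columns grow to the right and rows downward; lengths in mm; the calibration is good to about 2 mm. The wrist camera is an equidistant fisheye: a pixel r from the principal point sees the ray r / f radians off the axis. A picture is of the moment at which its call begins: read the wrist's pose just before it. camera_model takes no time and is no camera call; for the wrist camera it gives the pose at the moment of the call.
- manip.close_job(): hands the job in; it is judged then, once.
Trained networks look in the newest picture that a camera, given by its name, has taken for a name from the list of things; names that differ only in an ending like _2 or _b are one class to them, and where a whole thing is asked for, a point or a joint stands for the part that bears it (a point fixed in the world has none). Each returns a list of dicts, best first, with "conf" (0 to 1); they miss things now and then, are a little off and sometimes report something else, mostly with a low value. They report only what shows in the picture. A call takes as long as a camera call.
- manip.cut_out(camera, target): "mask" (480x640 bool, what is visible of it) and "extent" ([centre column, centre row, width, height] in pixels, round what is visible of it).
The state is a dict: "time_s": time; "joint_positions": joint angles; "joint_vel": joint speeds; "tau": joint torques, N m; "tool_pos": TCP position; "ee_rot": TCP orientation; "ft_force": force on the tool from outside, world axes, zero at the start; "moment": the same for the moment, N m; "finger_gap": finger opening in mm; "gripper_force": force on a finger pad.
Only numpy, scipy, OpenCV 4.12 (cv2) and the standard library are available. Lean on these libraries where they do the work, as an engineer would, in place of code of your own. Each camera call takes 0.05 s, during which the arm holds its last target. There are 200 camera calls.

## Working session

There is one attempt and no reset: what is moved stays moved. The work goes in short steps, Python scripts to look and compute and a shell command to move; the robot and the scene stay as the last step left them, time stands still between calls to the robot, and variables do not carry over. Pictures are saved under pics/ and viewed, at most 11 in all, crops included, and the job is handed in when it is done.

```bash
mkdir -p pics; ls; python3 - <<'E'
from plant import manip
import cv2,numpy as np
print(manip.state())
for n in ("scene","side"):
    p,d=manip.snapshot(n); cv2.imwrite(f"pics/{n}0.png",p[:,:,::-1]); np.save(f"{n}0.npy",d)
    m=manip.camera_model(n); print(n,m)
    for t in("box_lid","box_base","till","mat"):
        r=manip.cut_out(n,t); print(t,[(round(x["conf"],2),np.round(x["extent"])) for x in r[:3]])
        if r: np.save(f"{n}_{t}.npy",r[0]["mask"])
E
```

```text
pics
{'time_s': 0.0, 'joint_positions': array([-1.27099952e+00,  3.20289297e-01,  1.56566615e+00,  2.89209303e-06,
        1.25740166e+00, -2.00031230e-02]), 'joint_vel': array([ 0.00029032, -0.00038576,  0.00077273, -0.00047398, -0.00115657,
        0.00040472]), 'tau': array([ 1.10531415e-03, -4.15507758e+01, -2.34164071e+01,  1.08189797e-04,
        8.31903715e-03,  3.07804129e-06]), 'tool_pos': array([ 180.63650784, -545.42648597,  249.48872487]), 'ee_rot': array([-3.09979093e+00, -4.99923007e-01,  3.81983236e-04]), 'ft_force': array([ 0.04900621, -0.25908861, -0.28095005]), 'moment': array([-0.00785066, -0.00653932,  0.00988875]), 'gripper_force': 0.0, 'finger_gap': 85.61513336796202}
scene {'fx': 601.6153992212409, 'fy': 601.6153992212409, 'cx': 325.2219568001252, 'cy': 241.02943473360253, 'world_from_camera': array([[-9.02745061e-01, -1.85360961e-01,  3.88191537e-01,
        -4.94456970e+01],
       [-4.29677054e-01,  3.45089357e-01, -8.34440510e-01,
         1.08241990e+03],
       [ 2.07119266e-02, -9.20084045e-01, -3.91173065e-01,
         6.74582537e+02],
       [ 0.000000
[... 230 characters left out ...]
{'fx': 497.14187230196177, 'fy': 497.14187230196177, 'cx': 323.8249651263517, 'cy': 239.08937125444888, 'world_from_camera': array([[-9.70526886e-01, -1.73313803e-01,  1.67451157e-01,
         3.68649052e+02],
       [-2.40890827e-01,  7.17892503e-01, -6.53147735e-01,
         4.95473849e+02],
       [-7.01241277e-03, -6.74234884e-01, -7.38483681e-01,
         7.88294540e+02],
       [ 0.00000000e+00,  0.00000000e+00,  0.00000000e+00,
         1.00000000e+00]])}
box_lid [(0.67, array([304., 310.,  81.,  87.]))]
box_base [(0.83, array([320., 308.,  66.,  89.])), (0.51, array([302., 169.,  27.,  50.]))]
till [(0.4, array([321., 308.,  70.,  86.]))]
mat [(0.84, array([343., 238.,  70.,  76.]))]
```

View pics/side0.png

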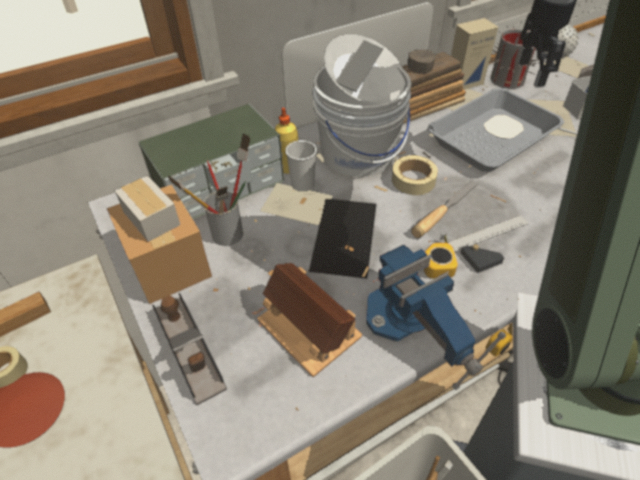

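View pics/scene0.png

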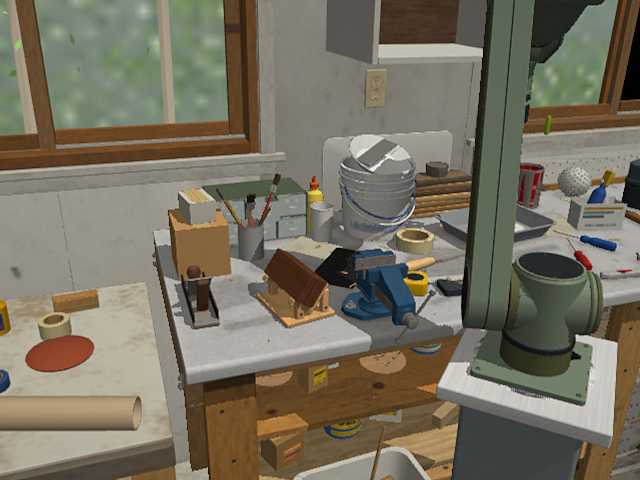

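The side picture shows the brown box on the till around (308,308), the black mat at (343,238) and a blue vise at (415,300) beside it. Now I'll measure.

```bash
cat > h.py <<'E'
import numpy as np
from plant import manip
def cloud(n,d,mask=None):
    m=manip.camera_model(n); v,u=np.nonzero((d>0)&(mask if mask is not None else True))
    z=d[v,u]; P=np.c_[(u-m["cx"])/m["fx"]*z,(v-m["cy"])/m["fy"]*z,z]
    T=m["world_from_camera"]; return P@T[:3,:3].T+T[:3,3],u,v
E
python3 - <<'E'
from h import *
import cv2
p=cv2.imread("pics/side0.png")
for n in("side","scene"):
  d=np.load(n+"0.npy")
  for t in("mat","till","box_lid","box_base"):
    try: mk=np.load(f"{n}_{t}.npy")
    except: continue
    P,u,v=cloud(n,d,mk); print(n,t,len(P),np.round(np.percentile(P,[2,50,98],axis=0)).tolist())
    # ransac planes
    Q=P.copy(); rng=np.random.default_rng(0)
    for k in range(3):
        if len(Q)<80: break
        best=None
        for i in range(400):
            a=Q[rng.choice(len(Q),3,False)]; nn=np.cross(a[1]-a[0],a[2]-a[0]); l=np.linalg.norm(nn)
            if l<50: continue
            nn/=l; s=abs((Q-a[0])@nn)<1.5
            if best is None or s.sum()>best.sum(): best=s
        I=Q[best]; c=I.mean(0); nn=np.linalg.svd(I-c)[2][2]; nn*=np.sign(nn[2])
        print("  plane",len(I),np.round(c),np.round(nn,3),"tilt",round(np.degrees(np.arccos(nn[2])),1))
        if t=="mat" and k==0:
            r=cv2.minAreaRect(I[:,:2].astype(np.float32)); print("  rect",r)
        Q=Q[~best]
# height map around, side camera
d=np.load("side0.npy"); P,u,v=cloud("side",d)
d2=np.load("scene0.npy"); P2,_,_=cloud("scene",d2); P=np.r_[P,P2]
x0,x1,y0,y1=0,800,-450,450
H=np.zeros(((x1-x0)//4,(y1-y0)//4)); s=(P[:,0]>x0)&(P[:,0]<x1)&(P[:,1]>y0)&(P[:,1]<y1)&(P[:,2]>-30)&(P[:,2]<400); P=P[s]
np.maximum.at(H,(((P[:,0]-x0)/4).astype(int),((P[:,1]-y0)/4).astype(int)),P[:,2]+30)
I=cv2.applyColorMap(np.clip(H*1.0,0,255).astype(np.uint8),cv2.COLORMAP_JET); I[H==0]=0
I=cv2.resize(I[::-1,::-1],None,fx=2.6,fy=2.6,interpolation=0)
for k in range(0,900,100):
    xx=int((y1-(y0+k))/4*2.6); cv2.line(I,(xx,0),(xx,I.shape[0]),(90,90,90),1); cv2.putText(I,str(y0+k),(xx,10),0,.35,(255,255,255))
for k in range(0,800,100):
    yy=int((x1-(x0+k))/4*2.6); cv2.line(I,(0,yy),(I.shape[1],yy),(90,90,90),1); cv2.putText(I,str(x0+k),(0,yy),0,.35,(255,255,255))
cv2.imwrite("pics/hmap.png",I); print(I.shape)
E
```

```text
side mat 4188 [[447.0, -325.0, -1.0], [506.0, -209.0, 2.0], [566.0, -114.0, 5.0]]
  plane 2954 [ 507. -213.    2.] [ 0.002 -0.     1.   ] tilt 0.1
  rect ((507.3093566894531, -220.84414672851562), (119.64958190917969, 221.7039794921875), 5.023590564727783)
  plane 645 [ 504. -221.   -0.] [ 0.003 -0.     1.   ] tilt 0.2
  plane 576 [ 506. -204.    4.] [0.003 0.    1.   ] tilt 0.2
side till 930 [[438.0, -45.0, 12.0], [478.0, 22.0, 96.0], [571.0, 78.0, 105.0]]
  plane 617 [503.   7.  98.] [-0.309 -0.462  0.831] tilt 33.8
  plane 210 [449.  64.  73.] [-0.827  0.562  0.008] tilt 89.6
  plane 48 [502. -15.  60.] [-0.468 -0.702  0.537] tilt 57.5
side box_lid 3405 [[455.0, -15.0, 63.0], [522.0, 42.0, 93.0], [597.0, 91.0, 114.0]]
  plane 2336 [528.  42.  89.] [0.457 0.683 0.57 ] tilt 55.2
  plane 415 [514.  21. 111.] [-0.303 -0.452  0.839] tilt 33.0
  plane 306 [527.  38.  91.] [0.457 0.685 0.568] tilt 55.4
side box_base 846 [[439.0, -41.0, 51.0], [482.0, 20.0, 97.0], [570.0, 78.0, 104.0]]
  plane 590 [502.   7.  98.] [-0.31  -0.46   0.832] tilt 33.7
  plane 188 [449.  64.  73.] [-0.827  0.56
[... 247 characters left out ...]
724609375), 22.70029640197754)
  plane 264 [ 519. -210.   -0.] [-0.007 -0.003  1.   ] tilt 0.5
  plane 126 [ 507. -214.    4.] [-0.008 -0.003  1.   ] tilt 0.5
scene till 1844 [[430.0, -18.0, -1.0], [499.0, 44.0, 11.0], [604.0, 104.0, 61.0]]
  plane 656 [520.  48.  10.] [-0.006 -0.001  1.   ] tilt 0.3
  plane 225 [453.  57.  29.] [-0.833  0.547  0.083] tilt 85.3
  plane 149 [526.  39.  10.] [ 0.031 -0.005  1.   ] tilt 1.8
scene box_lid 1609 [[450.0, -19.0, 56.0], [513.0, 45.0, 89.0], [598.0, 91.0, 113.0]]
  plane 819 [524.  40.  88.] [0.458 0.687 0.564] tilt 55.7
  plane 273 [525.  36.  88.] [0.454 0.69  0.564] tilt 55.6
  plane 236 [514.  50.  88.] [0.456 0.688 0.564] tilt 55.7
(520, 585, 3)
```

View pics/hmap.png

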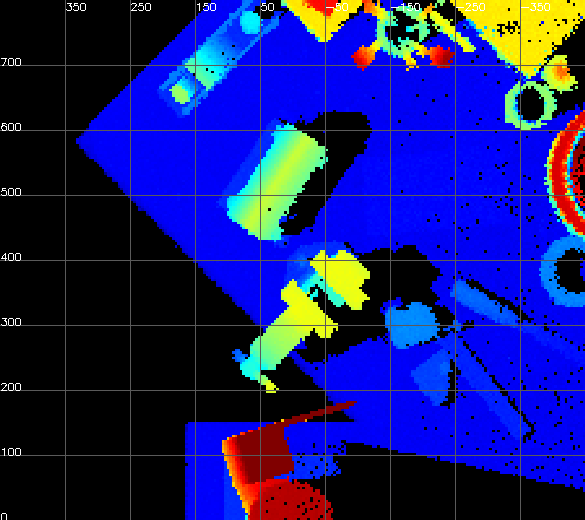

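The height map shows the box on the till near (520,25), the vise at (250–420, -110–80), the mat centred at (507,-221) and free bench at x 580–680, y -100–-250. Next I'll get the box pose and the grasp.

```bash
python3 - <<'E'
from h import *
from scipy.optimize import least_squares
from scipy.spatial.transform import Rotation as Ro
P=np.vstack([cloud(n,np.load(n+"0.npy"),np.load(f"{n}_box_lid.npy"))[0] for n in("side","scene")])
Q=cloud("side",np.load("side0.npy"),np.load("side_box_base.npy"))[0]
for nm in ("side","scene"):
    A=cloud(nm,np.load(nm+"0.npy"),np.load(f"{nm}_box_lid.npy"))[0]
    if nm=="side": A=np.r_[A,Q]
    t=np.radians(56.2)
    N=np.array([np.sin(np.radians(55))*np.cos(t),np.sin(np.radians(55))*np.sin(t),np.cos(np.radians(55))])
    Y=np.array([-np.sin(t),np.cos(t),0]); D=np.cross(Y,N)
    for lab,ax in(("N",N),("D",D),("Y",Y)):
        print(nm,lab,np.round(np.percentile(A@ax,[1,5,20,50,80,95,99]),1))
# fit faces: outer face N, top edge -D, end +Y  (side cam)
A=np.r_[cloud("side",np.load("side0.npy"),np.load("side_box_lid.npy"))[0],Q]
n=A@N; top=n.max()
f=lambda ax,m:(round(float(np.median((A@ax)[m])),1),int(m.sum()))
nf=np.median(n[n>np.percentile(n,30)]); print("outer N",nf)
m=(n<nf-5)&(n>nf-44)
d=A@D; h=np.histogram(d[m],30); print("top D",np.round(h[1][h[0].argmax():h[0].argmax()+2],1))
y=A@Y; h=np.histogram(y[m],40); print(np.round(h[1][:-1]),h[0])
mm=n>nf-4
print("Y range on face",np.percentile(y[mm],[.5,99.5]),"D range",np.percentile(d[mm],[.5,99.5]))
print("N,D,Y",N,D,Y)
E
```

```text
side N [278.2 284.1 300.2 319.5 320.8 321.8 322.6]
side D [ 81.9  82.6  83.8 104.  130.2 143.4 147.8]
side Y [-498.9 -490.5 -461.5 -407.2 -356.5 -337.8 -337. ]
scene N [253.4 300.2 313.5 316.  317.7 319.  320. ]
scene D [ 81.2  81.8  91.8 112.7 133.4 143.8 147.1]
scene Y [-502.9 -491.7 -460.  -401.1 -348.  -336.5 -334.6]
outer N 320.1476522027748
top D [81.1 84.4]
[-503. -499. -495. -491. -487. -482. -478. -474. -470. -466. -462. -457.
 -453. -449. -445. -441. -437. -432. -428. -424. -420. -416. -411. -407.
 -403. -399. -395. -391. -386. -382. -378. -374. -370. -365. -361. -357.
 -353. -349. -345. -340.] [  8  12  24  18  19  22  27  23  20  23  23  29  24  30  25  28  25  28
  26  26  24  24  22  23  22  22  25  25  26  28  24  29  24  32  27  26
  25  29  25 322]
Y range on face [-500.06775431 -337.51285447] D range [ 82.464014   148.53267155]
N,D,Y [0.45569069 0.68070263 0.57357644] [ 0.31907806  0.47663311 -0.81915204] [-0.83098447  0.55629562  0.        ]
```

```bash
cat >> h.py <<'E'
from scipy.spatial.transform import Rotation as Ro
t=np.radians(56.2); s55,c55=np.sin(np.radians(55)),np.cos(np.radians(55))
N=np.array([s55*np.cos(t),s55*np.sin(t),c55]); Y=np.array([-np.sin(t),np.cos(t),0]); D=np.cross(Y,N)
def frame(y,z): return Ro.from_matrix(np.c_[np.cross(y,z),y,z])
RG=frame(-N,D); G=296*N+104*D-420*Y
def fkR(q): return Ro.from_euler("ZYZYZ",[q[0],q[1]+q[2],q[3],q[4],q[5]+np.pi/2])
def log():
    s=manip.state(); open("log.txt","a").write(" ".join(map(str,[*s["joint_positions"],*s["tool_pos"],*s["ee_rot"]]))+"\n"); return s
def go(p,R):
    s=log(); r=(R*Ro.from_rotvec(s["ee_rot"]).inv()).as_rotvec(); d=np.asarray(p)-s["tool_pos"]
    print("t",round(s["time_s"],2),"pos",np.round(s["tool_pos"],1),"q",np.round(s["joint_positions"],2),"F",np.round(s["ft_force"],1),"gap",round(s["finger_gap"],1),"grip",round(s["gripper_force"],1))
    print("shift units",np.round(d/20,2),"turn units",np.round(r*10,2),"deg",round(np.degrees(np.linalg.norm(r)),1))
E
python3 - <<'E'
from h import *
print(G); go(G-80*D+[0,0,100],RG)
s=manip.state(); print((fkR(s["joint_positions"])*Ro.from_rotvec(s["ee_rot"]).inv()).as_rotvec())
E
python3 -m crank '[[0,0,0.5,0,0,0,1]]'
```

```text
[517.08203943  17.41366251  84.58681255]
t 0.5 pos [ 180.8 -545.8  250.3] q [-1.27  0.32  1.56  0.    1.26 -0.02] F [-0.8  0.2 -0. ] gap 85.4 grip 0.0
shift units [ 1.554e+01  2.626e+01 -1.000e-02] turn units [ 6.26 -0.85 -8.81] deg 62.1
time_s: 0.58
tool_pos: [180.5, -544.8, 258.8]
ee_rot: [-3.097, -0.5, 0.001]
ft_force: [0.8, 0.5, 0.6]
finger_gap: 85.5
gripper_force: 0.0Traceback (most recent call last):
  File "<stdin>", line 3, in <module>
  File "h.py", line 12, in fkR
    def fkR(q): return Ro.from_euler("ZYZYZ",[q[0],q[1]+q[2],q[3],q[4],q[5]+np.pi/2])
                       ~~~~~~~~~~~~~^^^^^^^^^^^^^^^^^^^^^^^^^^^^^^^^^^^^^^^^^^^^^^^^^
  File "scipy/spatial/transform/_rotation.pyx", line 1413, in scipy.spatial.transform._rotation.Rotation.from_euler
ValueError: Expected axis specification to be a non-empty string of upto 3 characters, got ZYZYZ
```

```bash
sed -i 's/^def fkR.*/def fkR(q): return Ro.from_euler("ZYZ",[q[0],q[1]+q[2],q[3]])*Ro.from_euler("YZ",[q[4],q[5]+np.pi\/2])/' h.py
L='python3 -c "from h import *;log()"'
python3 -m crank '[[0.57,0.97,0,0.23,-0.03,-0.33,1],[0.57,0.97,0,0.23,-0.03,-0.33,1],[0.57,0.97,0,0.23,-0.03,-0.33,1],[0.57,0.97,0,0.23,-0.03,-0.33,1],[0.57,0.97,0,0.23,-0.03,-0.33,1]]' >/dev/null; eval $L
python3 -m crank '[[0.57,0.97,0,0.23,-0.03,-0.33,1],[0.57,0.97,0,0.23,-0.03,-0.33,1],[0.57,0.97,0,0.23,-0.03,-0.33,1],[0.57,0.97,0,0.23,-0.03,-0.33,1],[0.57,0.97,0,0.23,-0.03,-0.33,1]]' >/dev/null; eval $L
python3 -m crank '[[0.57,0.97,0,0.23,-0.03,-0.33,1],[0.57,0.97,0,0.23,-0.03,-0.33,1],[0.57,0.97,0,0.23,-0.03,-0.33,1],[0.57,0.97,0,0.23,-0.03,-0.33,1],[0.57,0.97,0,0.23,-0.03,-0.33,1]]' 
python3 - <<'E'
from h import *
go(G-80*D+[0,0,100],RG)
s=manip.state(); print((fkR(s["joint_positions"])*Ro.from_rotvec(s["ee_rot"]).inv()).as_rotvec())
E
```

```text
time_s: 1.83
tool_pos: [352.5, -254.2, 261.2]
ee_rot: [-2.797, 0.254, -0.141]
ft_force: [-0.2, 0.3, 0.8]
finger_gap: 85.2
gripper_force: 0.0
t 1.83 pos [ 352.5 -254.2  261.2] q [-0.86  0.16  1.8   0.31  1.35  0.8 ] F [-0.2  0.3  0.8] gap 85.2 grip 0.0
shift units [ 6.95 11.67 -0.56] turn units [ 2.8  -0.42 -3.85] deg 27.4
[-1.02348685e-16  7.97972799e-17  6.93889390e-18]
```

```bash

L='python3 -c "from h import *;log()"'
python3 -m crank '[[0.58,0.97,0,0.23,-0.03,-0.32,1],[0.58,0.97,0,0.23,-0.03,-0.32,1],[0.58,0.97,0,0.23,-0.03,-0.32,1],[0.58,0.97,0,0.23,-0.03,-0.32,1],[0.58,0.97,0,0.23,-0.03,-0.32,1]]' >/dev/null; eval $L
python3 -m crank '[[0.58,0.97,0,0.23,-0.03,-0.32,1],[0.58,0.97,0,0.23,-0.03,-0.32,1],[0.58,0.97,0,0.23,-0.03,-0.32,1],[0.58,0.97,0,0.23,-0.03,-0.32,1],[0.58,0.97,0,0.23,-0.03,-0.32,1]]' >/dev/null; eval $L
python3 -m crank '[[0.58,0.97,-0.25,0.23,-0.03,-0.32,1],[0.58,0.97,-0.25,0.23,-0.03,-0.32,1],[0,0,0,0,0,0,1]]' 
python3 - <<'E'
from h import *
import cv2
go(G-80*D,RG)
from scipy.optimize import least_squares
A=np.loadtxt("log.txt"); q,p=A[:,:6],A[:,6:9]
def fk(k,q):
    h,r0,L1,e,L2,L3=k; a,b=q[:,1],q[:,1]+q[:,2]
    r=r0+L1*np.sin(a)+L2*np.sin(b)+e*np.cos(b); z=h+L1*np.cos(a)+L2*np.cos(b)-e*np.sin(b)
    z6=np.array([fkR(x).as_matrix()[:,2] for x in q])
    return np.c_[r*np.cos(q[:,0]),r*np.sin(q[:,0]),z]+L3*z6
f=lambda k:np.r_[(fk(k,q)-p).ravel(),(np.array(k)-[200,0,400,0,400,200])*1e-3]
r=least_squares(f,[200,0,400,0,400,200]); print(np.round(r.x,1),np.abs(f(r.x)[:-6]).max())
pt,dp=manip.snapshot("wrist"); cv2.imwrite("pics/w0.png",pt[:,:,::-1])
E
```

```text
time_s: 2.92
tool_pos: [490.9, -19.7, 250.2]
ee_rot: [-2.441, 0.736, -0.222]
ft_force: [0.7, -0.3, -0.2]
finger_gap: 85.5
gripper_force: 0.0
t 2.92 pos [490.9 -19.7 250.2] q [-0.41  0.14  1.96  0.7   1.06  1.38] F [ 0.7 -0.3 -0.2] gap 85.5 grip 0.0
shift units [ 0.03 -0.05 -5.  ] turn units [ 0.   -0.07 -0.06] deg 0.5
[257.2  -7.4 548.2  65.  452.3 325.2] 10.916148370705429
```

View pics/w0.png

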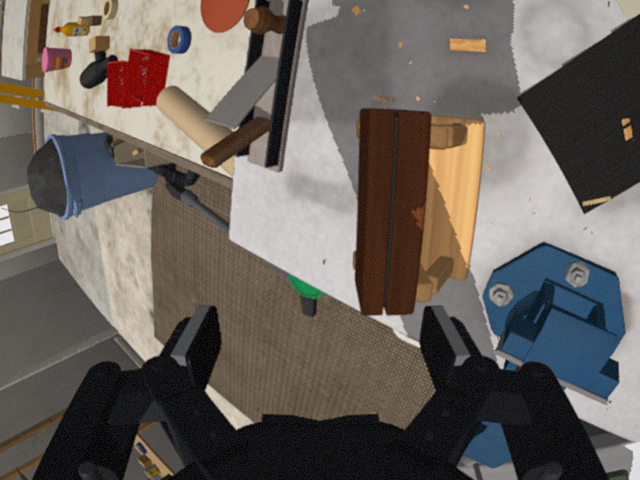

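The wrist view shows the box's top edge and its seam (395, 115–310), the till behind it at (455,230), and fingers at (200,340) and (445,340). The offset matches the 100 mm vertical stand-off, so I'll go down.

```bash

L='python3 -c "from h import *;log()"'
python3 -m crank '[[0,0,-1,0,0,0,1],[0,0,-1,0,0,0,1],[0,0,-1,0,0,0,1],[0,0,-1,0,0,0,1],[0,0,-0.95,0,0,0,1]]' >/dev/null; eval $L
python3 -m crank '[[0,0,0,0,0,0,1],[0,0,0,0,0,0,1]]'
python3 - <<'E'
from h import *
import cv2
go(G,RG)
m=manip.camera_model("wrist"); T=m["world_from_camera"]
pt,dp=manip.snapshot("wrist")
r=manip.cut_out("wrist","box_lid")
C=296*N+115.5*D-420*Y
def proj(P):
    c=(np.asarray(P)-T[:3,3])@T[:3,:3]; a=np.arctan2(np.hypot(c[0],c[1]),c[2]); w=np.arctan2(c[1],c[0]); return int(m["cx"]+m["fx"]*a*np.cos(w)),int(m["cy"]+m["fy"]*a*np.sin(w))
im=pt[:,:,::-1].copy()
for n in(-23,3,23):
    for y in(-83,83): cv2.circle(im,proj(C+n*N-33*D+y*Y),3,(0,255,0),-1)
for y in(-83,83): cv2.circle(im,proj(C+23*N+33*D+y*Y),3,(0,255,255),-1)
cv2.imwrite("pics/w1.png",im)
E
```

```text
time_s: 3.55
tool_pos: [491.1, -22.7, 151.6]
ee_rot: [-2.442, 0.74, -0.224]
ft_force: [-0.2, 0.4, 0.5]
finger_gap: 85.4
gripper_force: 0.0
t 3.55 pos [491.1 -22.7 151.6] q [-0.42  0.26  2.1   0.83  0.87  1.16] F [-0.2  0.4  0.5] gap 85.4 grip 0.0
shift units [ 1.3   2.   -3.35] turn units [ 0.02 -0.07 -0.03] deg 0.5
```

View pics/w1.png

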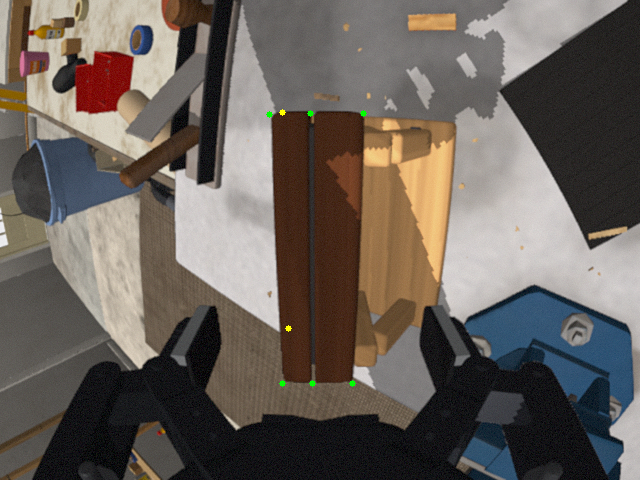

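Predicted corners fall on the box's corners (270–363, 113) and (283–353, 383), and it is centred between the fingers. Advance and grip.

```bash

L='python3 -c "from h import *;log()"'
python3 -m crank '[[0.22,0.33,-0.56,0,0,0,1],[0.22,0.33,-0.56,0,0,0,1],[0.22,0.33,-0.56,0,0,0,1],[0.22,0.33,-0.56,0,0,0,1],[0.22,0.33,-0.56,0,0,0,1]]'; eval $L
python3 -m crank '[[0.2,0.33,-0.55,0,0,0,1],[0,0,0,0,0,0,1],[0,0,0,0,0,0,0.3],[0,0,0,0,0,0,-0.2],[0,0,0,0,0,0,-1]]' 60
python3 -m crank '[[0,0,0,0,0,0,-1],[0,0,0,0,0,0,-1],[0,0,0,0,0,0,-1],[0,0,0,0,0,0,-1],[0,0,0,0,0,0,-1]]' 60
python3 - <<'E'
from h import *
go(G,RG)
from scipy.optimize import least_squares
A=np.loadtxt("log.txt"); q,p=A[:,:6],A[:,6:9]
def fk(k,q):
    h,r0,L1,e,L2,L3,x5,y0=k; a,b=q[:,1],q[:,1]+q[:,2]
    r=r0+L1*np.sin(a)+L2*np.sin(b)+e*np.cos(b); z=h+L1*np.cos(a)+L2*np.cos(b)-e*np.sin(b)
    z6=np.array([fkR(x).apply([0,0,L3]) + (fkR(x)*Ro.from_euler("z",-x[5]-np.pi/2)).apply([x5,0,0]) for x in q])
    return np.c_[r*np.cos(q[:,0])-y0*np.sin(q[:,0]),r*np.sin(q[:,0])+y0*np.cos(q[:,0]),z]+z6
k0=[257,0,500,0,450,300,0,0]
f=lambda k:np.r_[(fk(k,q)-p).ravel(),(np.array(k)-k0)*1e-3]
r=least_squares(f,k0); print(np.round(r.x,1),len(q)); print(np.round(fk(r.x,q)-p,1).tolist())
E
```

```text
time_s: 4.07
tool_pos: [514.4, 10.7, 96.7]
ee_rot: [-2.442, 0.738, -0.23]
ft_force: [0.3, 0.4, -0.1]
finger_gap: 85.3
gripper_force: 0.0
time_s: 4.48
tool_pos: [517.6, 17.0, 85.5]
ee_rot: [-2.442, 0.739, -0.228]
ft_force: [0.4, 0.0, 0.5]
finger_gap: 51.3
gripper_force: 0.0
time_s: 4.9
tool_pos: [517.4, 16.9, 85.6]
ee_rot: [-2.442, 0.739, -0.228]
ft_force: [-3.1, -3.7, 6.1]
finger_gap: 45.5
gripper_force: 61.0
t 4.9 pos [517.4  16.9  85.6] q [-0.31  0.39  2.15  1.01  0.71  1.02] F [-3.1 -3.7  6.1] gap 45.5 grip 61.0
shift units [-0.02  0.02 -0.05] turn units [ 0.02 -0.04 -0.03] deg 0.3
[140.3   0.  591.8  25.2 417.  299.3  -0.   11.5] 11
[[-0.0, 0.0, 0.0], [-0.0, 0.0, 0.0], [-0.0, 0.0, -0.0], [0.0, -0.0, -0.0], [0.0, -0.0, -0.0], [0.0, -0.0, 0.0], [0.0, -0.0, 0.0], [0.0, 0.0, -0.0], [0.0, 0.0, -0.0], [-0.0, 0.0, 0.0], [-0.0, 0.0, 0.0]]
```

Gripped at 45.5 mm, with the kinematic model fitted exactly. A smaller bite will make the set-down gentler, so I'll check the arm's path for it first.

```bash
cat >> h.py <<'E'
from scipy.optimize import least_squares
K=np.array([140.3,0,591.8,25.2,417.,299.3,0,11.5])
def fk1(q):
    h,r0,L1,e,L2,L3,x5,y0=K; a,b=q[1],q[1]+q[2]; R=fkR(q); c,s=np.cos(q[0]),np.sin(q[0])
    r=r0+L1*np.sin(a)+L2*np.sin(b)+e*np.cos(b); z=h+L1*np.cos(a)+L2*np.cos(b)-e*np.sin(b)
    return np.array([r*c-y0*s,r*s+y0*c,z])+R.apply([0,0,L3]),R
lo=np.array([-3.11,-.84,.21,-1.34,.05,-2.56]); hi=np.array([3.11,2.01,2.61,4.49,2.63,2.56])
def ik(p,R,q0):
    f=lambda q:(lambda P,S:np.r_[(P-p)/200,(S*R.inv()).as_rotvec()])(*fk1(q))
    r=least_squares(f,np.clip(q0,lo+.01,hi-.01),bounds=(lo,hi),xtol=1e-10,ftol=1e-12); return r.x,np.abs(r.fun).max()
def endR(p,az=5.0,sg=1):
    p,az=np.radians(p),np.radians(az); h=np.array([np.cos(az),np.sin(az),0]); u=np.array([0,0,1.])
    return frame(sg*(u*np.cos(p)+h*np.sin(p)),h*np.cos(p)-u*np.sin(p))
E
python3 - <<'E'
from h import *
s=log(); q0=s["joint_positions"]; rng=np.random.default_rng(1)
for p in(20,30):
  R=endR(p); T=np.array([507-9,-221.5,45+(p-20)*.7])
  S=set()
  for k in range(25):
    q,e=ik(T,R,rng.uniform(lo,hi))
    if e<1e-4: S.add(tuple(np.round(q,2)))
  print(p,S)
E
```

```text
20 set()
30 set()
```

```bash
python3 - <<'E'
from h import *
s=log(); q0=s["joint_positions"]; rng=np.random.default_rng(1)
print(ik(s["tool_pos"],Ro.from_rotvec(s["ee_rot"]),q0+.1))
print("regrasp +N",[np.round(x,2) for x in ik(G-14*D,frame(N,D),q0+[0,0,0,0,0,-3.1])], [np.round(x,2) for x in ik(G-14*D,frame(N,D),[.4,.4,2.1,2.5,.7,-1])])
for sg in(1,-1):
 for az in(5,185):
  for p in(20,30,45,60):
   R=endR(p,az,sg); T=np.array([507-9*(1 if az<90 else -1),-221.5,45+(p-20)*.7])
   S={};be=9
   for k in range(20):
    q,e=ik(T,R,rng.uniform(lo,hi)); be=min(be,e)
    if e<1e-4: S[tuple(np.round(q,2))]=1
   print(sg,az,p,round(be,3),[list(map(float,x)) for x in S])
E
```

```text
(array([-0.31396004,  0.38789556,  2.14548804,  1.01020984,  0.7056725 ,
        1.01849521]), np.float64(5.684341886080802e-16))
regrasp +N [array([-0.33,  0.37,  2.14,  0.99,  0.73, -2.11]), np.float64(0.0)] [array([-0.33,  0.37,  2.14,  0.99,  0.73, -2.11]), np.float64(0.0)]
1 5 20 0.177 []
1 5 30 0.172 []
1 5 45 0.026 []
1 5 60 0.0 [[-0.62, 0.36, 2.19, 1.11, 0.37, -1.71]]
1 185 20 0.225 []
1 185 30 0.231 []
1 185 45 0.216 []
1 185 60 0.171 []
-1 5 20 0.0 [[-0.88, 0.8, 2.51, 2.22, 1.32, -0.14]]
-1 5 30 0.0 [[-0.83, 0.63, 2.47, 2.2, 1.02, 0.04]]
-1 5 45 0.0 [[-0.73, 0.44, 2.35, 1.96, 0.59, 0.46]]
-1 5 60 0.0 [[-0.62, 0.36, 2.19, 1.11, 0.37, 1.43]]
-1 185 20 0.0 [[-0.26, 1.05, 1.21, -0.37, 2.05, -0.3]]
-1 185 30 0.0 [[-0.27, 0.96, 1.27, -0.32, 1.91, -0.29]]
-1 185 45 0.0 [[-0.29, 0.82, 1.38, -0.26, 1.68, -0.3]]
-1 185 60 0.0 [[-0.32, 0.69, 1.52, -0.2, 1.43, -0.33]]
```

The required end pose only works with the tool turned half a turn (j4≈2.2, j6≈0). So I'll release, back off, roll -π about the tool axis and regrasp.

```bash

python3 -m crank '[[0,0,0,0,0,0,1],[0,0,0,0,0,0,1],[0,0,0,0,0,0,1],[0,0,0,0,0,0,1],[0,0,0,0,0,0,1]]' | grep -E "gap|force"
python3 -m crank '[[-0.32,-0.48,0.82,0,0,0,1],[-0.32,-0.48,0.82,0,0,0,1],[-0.32,-0.48,0.82,0,0,0,1],[-0.32,-0.48,0.82,0,0,0,1],[-0.32,-0.48,0.82,0,0,0,1]]' >/dev/null
python3 -m crank '[[0,0,0,-0.38,-0.57,0.98,1],[0,0,0,-0.38,-0.57,0.98,1],[0,0,0,-0.38,-0.57,0.98,1],[0,0,0,-0.38,-0.57,0.98,1],[0,0,0,-0.38,-0.57,0.98,1]]' >/dev/null
python3 -m crank '[[0,0,0,-0.38,-0.57,0.98,1],[0,0,0,-0.38,-0.57,0.98,1],[0,0,0,-0.38,-0.57,0.98,1],[0,0,0,-0.38,-0.57,0.98,1],[0,0,0,-0.38,-0.57,0.98,1]]' >/dev/null
python3 -m crank '[[0,0,0,-0.38,-0.57,0.98,1],[0,0,0,-0.38,-0.57,0.98,1],[0,0,0,-0.38,-0.57,0.98,1],[0,0,0,-0.38,-0.57,0.98,1],[0,0,0,-0.38,-0.57,0.98,1]]' >/dev/null
python3 -m crank '[[0,0,0,-0.38,-0.57,0.98,1],[0,0,0,-0.38,-0.57,0.98,1],[0,0,0,-0.38,-0.57,0.98,1],[0,0,0,-0.38,-0.57,0.98,1],[0,0,0,-0.38,-0.57,0.98,1]]' >/dev/null
python3 -m crank '[[0,0,0,-0.38,-0.57,0.98,1],[0,0,0,-0.38,-0.57,0.98,1],[0,0,0,-0.38,-0.57,0.98,1],[0,0,0,-0.38,-0.57,0.98,1],[0,0,0,-0.38,-0.57,0.98,1]]' >/dev/null
python3 - <<'E'
from h import *
go(G-14*D,frame(N,D))
E
```

```text
ft_force: [0.2, -0.2, 0.0]
finger_gap: 85.2
gripper_force: 0.0
t 7.82 pos [484.8 -30.3 166.2] q [-0.45  0.24  2.09  0.82  0.9  -1.83] F [-0.4  0.3 -0.4] gap 85.4 grip 0.0
shift units [ 1.39  2.05 -3.51] turn units [-0.48 -0.66  1.22] deg 8.4
```

```bash

python3 -m crank '[[0,0,0,-0.24,-0.33,0.61,1],[0,0,0,-0.24,-0.33,0.61,1],[0.2,0.293,-0.5,0,0,0,1],[0.2,0.293,-0.5,0,0,0,1],[0.2,0.293,-0.5,0,0,0,1]]' >/dev/null
python3 -m crank '[[0.2,0.293,-0.5,0,0,0,1],[0.2,0.293,-0.5,0,0,0,1],[0.2,0.293,-0.5,0,0,0,1],[0.19,0.293,-0.5,0,0,0,1],[0,0,0,0,0,0,1]]'
python3 -m crank '[[0,0,0,0,0,0,1],[0,0,0,0,0,0,0.3],[0,0,0,0,0,0,-0.2],[0,0,0,0,0,0,-1],[0,0,0,0,0,0,-1]]' 100 | tail -2
python3 -m crank '[[0,0,0,0,0,0,-1],[0,0,0,0,0,0,-1],[0,0,0,0,0,0,-1],[0,0,0,0,0,0,-1],[0,0,0,0,0,0,-1]]' 100
python3 - <<'E'
from h import *
go(G-14*D,frame(N,D))
s=manip.state(); q=s["joint_positions"]; P=s["tool_pos"]; R=Ro.from_rotvec(s["ee_rot"])
# plan: lift 120, then turn+travel at height to pre-place, check continuity
for p in(20,25,30):
  RE=endR(p,5,-1); E=np.array([507-9,-221.5,200.])
  A=P+[0,0,130]; qq=q.copy(); bad=0; tr=[]
  for k in range(14): qq,e=ik(P+(A-P)*k/13,R,qq); bad=max(bad,e)
  tr.append(qq)
  rv=(RE*R.inv()).as_rotvec(); 
  for k in range(41):
    q2,e=ik(A+(E-A)*k/40,Ro.from_rotvec(rv*k/40)*R,qq); bad=max(bad,e); 
    if k%8==0: tr.append(q2)
    if np.abs(q2-qq).max()>.25: print("jump",k,np.round(q2-qq,2))
    qq=q2
  for k in range(21): qq,e=ik(E+np.array([0,0,-155])*k/20,RE,qq); bad=max(bad,e)
  tr.append(qq); print(p,"err",bad,"rv",rv,"A",A); print(np.round(tr,2))
E
```

```text
time_s: 8.65
tool_pos: [512.1, 11.6, 94.7]
ee_rot: [0.834, 2.719, 0.859]
ft_force: [-0.3, 0.6, -0.1]
finger_gap: 85.6
gripper_force: 0.0
finger_gap: 44.4
gripper_force: 101.3
time_s: 9.48
tool_pos: [512.9, 10.1, 97.4]
ee_rot: [0.833, 2.714, 0.858]
ft_force: [-3.6, -2.8, 5.3]
finger_gap: 44.5
gripper_force: 101.7
t 9.48 pos [512.9  10.1  97.4] q [-0.33  0.36  2.14  0.99  0.73 -2.1 ] F [-3.6 -2.8  5.3] gap 44.5 grip 101.7
shift units [-0.02  0.03 -0.07] turn units [-0.01 -0.    0.05] deg 0.3
20 err 0.6901104634431271 rv [-1.85177598 -1.08977895  1.48738898] A [512.91553631  10.06446374 227.36930936]
[[-0.33  0.17  1.98  0.75  0.96 -1.74]
 [-0.33  0.17  1.98  0.75  0.96 -1.74]
 [-0.32  0.11  2.02  0.57  0.77 -2.07]
 [-0.33  0.06  2.13  0.56  0.49 -2.56]
 [-0.26  0.04  2.26  0.14  0.09 -2.56]
 [-0.32  0.05  2.26 -0.34  0.05 -2.56]
 [-0.37  0.06  2.24 -0.82  0.05 -2.56]
 [-0.37  0.33  2.23 -1.34  0.05 -2.1 ]]
25 err 0.6145106284046189 rv [-1.77476853 -1.04454303  1.55889982] A [512.91553631  10.06446374 227.36930936]
[[-0.33  0.17  1.98  0.75  0.96 -1.74]
 [-0.33  0.17  1.98  0.75  0.96 -1.74]
 [-0.32  0.12  2.01  0.57  0.8  -2.08]
 [-0.34  0.08  2.1   0.54  0.56 -2.56]
 [-0.27  0.05  2.22  0.13  0.19 -2.56]
 [-0.32  0.06  2.26 -0.36  0.05 -2.56]
 [-0.37  0.07  2.24 -0.84  0.05 -2.56]
 [-0.38  0.34  2.24 -1.34  0.05 -2.11]]
30 err 0.5388240496592954 rv [-1.69603264 -0.99828858  1.62687707] A [512.91553631  10.06446374 227.36930936]
[[-0.33  0.17  1.98  0.75  0.96 -1.74]
 [-0.33  0.17  1.98  0.75  0.96 -1.74]
 [-0.33  0.13  1.99  0.57  0.83 -2.09]
 [-0.35  0.09  2.07  0.52  0.62 -2.55]
 [-0.27  0.05  2.18  0.12  0.28 -2.56]
 [-0.32  0.06  2.26 -0.38  0.05 -2.56]
 [-0.38  0.08  2.24 -0.86  0.05 -2.56]
 [-0.38  0.35  2.24 -1.34  0.05 -2.13]]
```

Linear world rotation runs into joint limits, so I'll plan through joint space and turn that into tool-motion segments.

```bash
cat > plan.py <<'E'
from h import *
s=manip.state(); q=s["joint_positions"]; P=s["tool_pos"]; R=Ro.from_rotvec(s["ee_rot"])
qa=q.copy()
for k in range(14): qa,e=ik(P+np.array([0,0,130])*k/13,R,qa)
p=22; RE=endR(p,5,-1)
qe,e=ik(np.array([498,-221.5,200.]),RE,[-.83,.5,2.4,2.2,1.02,.04]); q2,e2=ik(np.array([498,-221.5,46.]),RE,qe)
print("qa",np.round(qa,2),"qe",np.round(qe,2),e,np.round(q2,2),e2)
n=8; w=[fk1(qa+(qe-qa)*k/n) for k in range(n+1)]
cor=np.array([[a*83,b*23,c] for a in(-1,1) for b in(-1,1) for c in(-7,59)])
for k in range(n):
    d=w[k+1][0]-w[k][0]; r=(w[k+1][1]*w[k][1].inv()).as_rotvec()
    lo_=(w[k+1][1].apply(cor)+w[k+1][0])[:,2].min()
    print(k,"row",np.round(d/5/20,2),np.round(r/5*10,3),"deg/row",round(np.degrees(np.linalg.norm(r))/5,1),"pos",np.round(w[k+1][0]),"lowest box",round(lo_), "stone angle",round(np.degrees(np.arccos(w[k+1][1].as_matrix()[2,1]))))
np.save("wp.npy",[np.r_[a,b.as_rotvec()] for a,b in w])
E
python3 plan.py
```

```text
qa [-0.33  0.17  1.98  0.75  0.96 -1.74] qe [-0.87  0.31  2.41  1.98  0.98  0.42] 6.059508450562134e-13 [-0.87  0.76  2.51  2.22  1.26 -0.11] 3.197442310920451e-14
0 row [ 0.01 -0.07 -0.05] [ 0.477  0.319 -0.736] deg/row 5.3 pos [514.   3. 222.] lowest box 141 stone angle 53
1 row [ 0.04 -0.13 -0.02] [ 0.507  0.329 -0.715] deg/row 5.4 pos [518.  -9. 220.] lowest box 123 stone angle 61
2 row [ 0.05 -0.2  -0.01] [ 0.543  0.325 -0.692] deg/row 5.4 pos [523. -29. 219.] lowest box 115 stone angle 75
3 row [ 0.04 -0.27 -0.01] [ 0.582  0.304 -0.669] deg/row 5.4 pos [527. -56. 218.] lowest box 116 stone angle 93
4 row [ 0.02 -0.34 -0.01] [ 0.621  0.268 -0.648] deg/row 5.4 pos [529. -89. 217.] lowest box 114 stone angle 112
5 row [-0.03 -0.4  -0.03] [ 0.654  0.216 -0.631] deg/row 5.4 pos [ 526. -129.  214.] lowest box 122 stone angle 131
6 row [-0.1  -0.45 -0.06] [ 0.679  0.15  -0.62 ] deg/row 5.3 pos [ 516. -174.  208.] lowest box 138 stone angle 149
7 row [-0.18 -0.47 -0.08] [ 0.69   0.074 -0.615] deg/row 5.3 pos [ 498. -222.  200.] lowest box 157 stone angle 158
```

```bash

python3 -m crank '[[0,0,0.3,0,0,0,-1],[0,0,0.5,0,0,0,-1],[0,0,0.8,0,0,0,-1],[0,0,0.8,0,0,0,-1],[0,0,0.8,0,0,0,-1]]' 100
python3 -m crank '[[0,0,0.8,0,0,0,-1],[0,0,0.8,0,0,0,-1],[0,0,0.8,0,0,0,-1],[0,0,0.6,0,0,0,-1],[0,0,0.3,0,0,0,-1]]' 100
python3 - <<'E'
from h import *
import cv2
w=np.load("wp.npy"); go(w[0,:3],Ro.from_rotvec(w[0,3:])); 
p,d=manip.snapshot("side"); cv2.imwrite("pics/s1.png",cv2.resize(p[140:400,180:500,::-1],None,fx=2,fy=2))
E
```

```text
time_s: 9.9
tool_pos: [511.5, 10.4, 160.0]
ee_rot: [0.835, 2.719, 0.856]
ft_force: [0.4, -0.2, -6.4]
finger_gap: 43.8
gripper_force: 103.6
time_s: 10.32
tool_pos: [512.2, 10.3, 227.1]
ee_rot: [0.832, 2.716, 0.856]
ft_force: [0.5, 0.8, -7.7]
finger_gap: 44.0
gripper_force: 103.6
t 10.32 pos [512.2  10.3 227.1] q [-0.33  0.17  1.98  0.74  0.96 -1.74] F [ 0.5  0.8 -7.7] gap 44.0 grip 103.6
shift units [ 0.04 -0.01  0.01] turn units [ 0.01 -0.02 -0.01] deg 0.1
```

View pics/s1.png

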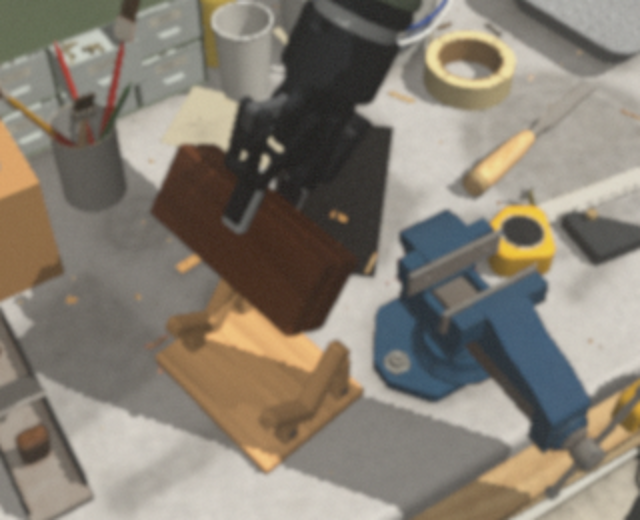

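The box (crop 150–360, 145–335) is held shut, clear of the till. Now the flip, segment by segment.

```bash

python3 -m crank '[[0.01,-0.07,-0.05,0.48,0.32,-0.74,-1],[0.01,-0.07,-0.05,0.48,0.32,-0.74,-1],[0.01,-0.07,-0.05,0.48,0.32,-0.74,-1],[0.01,-0.07,-0.05,0.48,0.32,-0.74,-1],[0.01,-0.07,-0.05,0.48,0.32,-0.74,-1]]' >/dev/null
python3 -m crank '[[0.04,-0.13,-0.02,0.51,0.33,-0.72,-1],[0.04,-0.13,-0.02,0.51,0.33,-0.72,-1],[0.04,-0.13,-0.02,0.51,0.33,-0.72,-1],[0.04,-0.13,-0.02,0.51,0.33,-0.72,-1],[0.04,-0.13,-0.02,0.51,0.33,-0.72,-1]]' >/dev/null
python3 -m crank '[[0.05,-0.2,-0.01,0.54,0.33,-0.69,-1],[0.05,-0.2,-0.01,0.54,0.33,-0.69,-1],[0.05,-0.2,-0.01,0.54,0.33,-0.69,-1],[0.05,-0.2,-0.01,0.54,0.33,-0.69,-1],[0.05,-0.2,-0.01,0.54,0.33,-0.69,-1]]'
python3 - <<'E'
from h import *
w=np.load("wp.npy"); go(w[4,:3],Ro.from_rotvec(w[4,3:]))
E
```

```text
time_s: 11.62
tool_pos: [521.9, -29.9, 216.5]
ee_rot: [-2.248, -1.402, -1.263]
ft_force: [-0.3, -0.2, -6.5]
finger_gap: 44.7
gripper_force: 103.7
t 11.62 pos [521.9 -29.9 216.5] q [-0.54  0.23  2.14  1.21  0.96 -0.92] F [-0.3 -0.2 -6.5] gap 44.7 grip 103.7
shift units [ 0.25 -1.29  0.1 ] turn units [ 2.86  1.43 -3.29] deg 26.3
```

```bash

python3 -m crank '[[0.05,-0.26,0.02,0.57,0.29,-0.66,-1],[0.05,-0.26,0.02,0.57,0.29,-0.66,-1],[0.05,-0.26,0.02,0.57,0.29,-0.66,-1],[0.05,-0.26,0.02,0.57,0.29,-0.66,-1],[0.05,-0.26,0.02,0.57,0.29,-0.66,-1]]' >/dev/null
python3 -m crank '[[0.02,-0.34,-0.01,0.62,0.27,-0.65,-1],[0.02,-0.34,-0.01,0.62,0.27,-0.65,-1],[0.02,-0.34,-0.01,0.62,0.27,-0.65,-1],[0.02,-0.34,-0.01,0.62,0.27,-0.65,-1],[0.02,-0.34,-0.01,0.62,0.27,-0.65,-1]]' >/dev/null
python3 -m crank '[[-0.03,-0.4,-0.03,0.65,0.22,-0.63,-1],[-0.03,-0.4,-0.03,0.65,0.22,-0.63,-1],[-0.03,-0.4,-0.03,0.65,0.22,-0.63,-1],[-0.03,-0.4,-0.03,0.65,0.22,-0.63,-1],[-0.03,-0.4,-0.03,0.65,0.22,-0.63,-1]]' >/dev/null
python3 -m crank '[[-0.1,-0.45,-0.06,0.68,0.15,-0.62,-1],[-0.1,-0.45,-0.06,0.68,0.15,-0.62,-1],[-0.1,-0.45,-0.06,0.68,0.15,-0.62,-1],[-0.1,-0.45,-0.06,0.68,0.15,-0.62,-1],[-0.1,-0.45,-0.06,0.68,0.15,-0.62,-1]]'
python3 - <<'E'
from h import *
w=np.load("wp.npy"); go(w[8,:3],Ro.from_rotvec(w[8,3:]))
E
```

```text
time_s: 13.28
tool_pos: [515.6, -175.0, 207.8]
ee_rot: [-1.92, 0.983, -1.053]
ft_force: [-0.0, -0.4, -5.3]
finger_gap: 44.2
gripper_force: 104.0
t 13.28 pos [ 515.6 -175.   207.8] q [-0.8   0.29  2.35  1.82  0.96  0.16] F [-0.  -0.4 -5.3] gap 44.2 grip 104.0
shift units [-0.88 -2.32 -0.39] turn units [ 3.45  0.28 -3.08] deg 26.5
```

```bash

python3 -m crank '[[-0.18,-0.46,-0.08,0.69,0.06,-0.62,-1],[-0.18,-0.46,-0.08,0.69,0.06,-0.62,-1],[-0.18,-0.46,-0.08,0.69,0.06,-0.62,-1],[-0.18,-0.46,-0.08,0.69,0.06,-0.62,-1],[-0.18,-0.46,-0.08,0.69,0.06,-0.62,-1]]' >/dev/null
python3 -m crank '[[0,0,-0.5,0,0,0,-1],[0,0,-0.8,0,0,0,-1],[0,0,-0.8,0,0,0,-1],[0,0,-0.8,0,0,0,-1],[0,0,-0.8,0,0,0,-1]]' >/dev/null
python3 -m crank '[[0,0,-0.8,0,0,0,-1],[0,0,-0.8,0,0,0,-1],[0,0,-0.8,0,0,0,-1],[0,0,-0.4,0,0,0,-1],[0,0,0,0,0,0,-1]]'
python3 - <<'E'
from h import *
import cv2
go([498,-221.5,46],endR(22,5,-1))
p,d=manip.snapshot("side"); cv2.imwrite("pics/s2.png",cv2.resize(p[140:340,220:460,::-1],None,fx=2.5,fy=2.5))
P,u,v=cloud("side",d); r=manip.cut_out("side","box_base"); print([x["conf"] for x in r])
m=manip.state(); Ri=Ro.from_rotvec(m["ee_rot"]).inv(); L=Ri.apply(P-m["tool_pos"])
sel=(np.abs(L[:,1])<60)&(np.abs(L[:,0])<110)&(L[:,2]>20)&(L[:,2]<70)&(P[:,2]>15)
print("box in tool frame", np.round(np.percentile(L[sel],[1,50,99],axis=0),1).tolist())
print("base face y", np.round(np.percentile(L[sel][:,1],[2,10,30,50]),1), "low z",np.percentile(P[sel][:,2],1))
E
```

```text
time_s: 14.53
tool_pos: [498.1, -220.5, 69.0]
ee_rot: [-1.54, 1.41, -0.95]
ft_force: [-0.2, -0.4, -7.0]
finger_gap: 44.4
gripper_force: 103.9
t 14.53 pos [ 498.1 -220.5   69. ] q [-0.87  0.69  2.5   2.2   1.21 -0.05] F [-0.2 -0.4 -7. ] gap 44.4 grip 103.9
shift units [-0.01 -0.05 -1.15] turn units [ 0.01 -0.02  0.  ] deg 0.2
[0.58]
box in tool frame [[-87.9, -21.9, 20.6], [-35.3, -18.6, 39.2], [75.4, 22.9, 58.7]]
base face y [-21.3 -20.3 -19.3 -18.6] low z 32.839235874851795
```

View pics/s2.png

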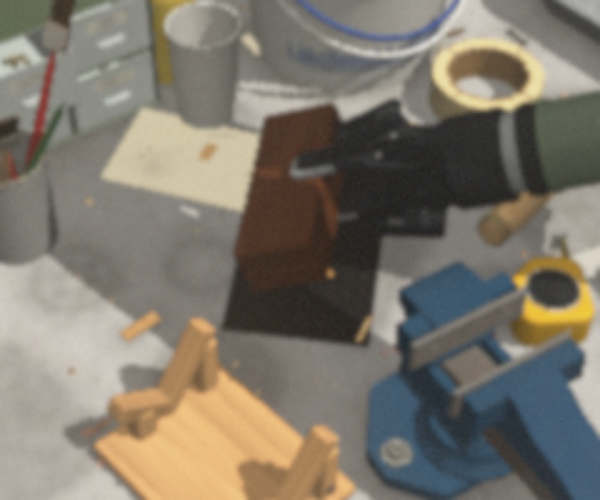

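The box (crop 240–335, 105–290) is held lid-down, tilted, over the mat. Lower gently until the far edge touches.

```bash

python3 -m crank '[[0,0,-0.3,0,0,0,-1],[0,0,-0.3,0,0,0,-1],[0,0,-0.3,0,0,0,-1],[0,0,-0.15,0,0,0,-1],[0,0,0,0,0,0,-1]]'
python3 -m crank '[[0,0,-0.05,0,0,0,-1],[0,0,0,0,0,0,-1]]'
python3 -m crank '[[0,0,-0.05,0,0,0,-1],[0,0,0,0,0,0,-1]]'
```

```text
time_s: 15.05
tool_pos: [498.7, -220.5, 50.4]
ee_rot: [-1.538, 1.405, -0.955]
ft_force: [-0.3, -0.5, -6.7]
finger_gap: 44.6
gripper_force: 104.2
time_s: 15.22
tool_pos: [498.8, -220.5, 50.2]
ee_rot: [-1.538, 1.404, -0.957]
ft_force: [-0.6, -0.4, -6.1]
finger_gap: 44.4
gripper_force: 104.2
time_s: 15.38
tool_pos: [498.8, -220.5, 49.4]
ee_rot: [-1.538, 1.404, -0.957]
ft_force: [-0.1, -0.7, -5.9]
finger_gap: 44.4
gripper_force: 104.2
```

```bash

python3 -m crank '[[0,0,-0.1,0,0,0,-1],[0,0,0,0,0,0,-1]]'
python3 -m crank '[[0,0,-0.1,0,0,0,-1],[0,0,0,0,0,0,-1]]'
```

```text
time_s: 15.55
tool_pos: [498.8, -220.5, 47.1]
ee_rot: [-1.538, 1.404, -0.957]
ft_force: [-0.1, 0.1, -6.6]
finger_gap: 44.3
gripper_force: 104.2
time_s: 15.72
tool_pos: [499.1, -220.6, 46.2]
ee_rot: [-1.535, 1.402, -0.959]
ft_force: [-1.3, -0.3, -1.5]
finger_gap: 44.0
gripper_force: 104.6
```

Contact where predicted. Open in small steps, then withdraw quickly.

```bash

python3 -m crank '[[0,0,0,0,0,0,0.12],[0,0,0.05,0,0,0,0.18],[0,0,0.05,0,0,0,0.24],[0,0,0.05,0,0,0,0.3],[0,0,0.05,0,0,0,0.36]]'
python3 -m crank '[[0,0,0,0,0,0,0.36],[0,0,0,0,0,0,0.36]]'
```

```text
time_s: 16.13
tool_pos: [498.9, -220.5, 49.7]
ee_rot: [-1.538, 1.403, -0.957]
ft_force: [0.7, 0.0, -3.1]
finger_gap: 57.7
gripper_force: 1.1
time_s: 16.3
tool_pos: [498.8, -220.5, 49.6]
ee_rot: [-1.538, 1.404, -0.957]
ft_force: [-0.5, -0.2, -2.7]
finger_gap: 57.8
gripper_force: 1.1
```

```bash

python3 -m crank '[[-1,-0.09,0,0,0,0,0.36],[-1,-0.09,0,0,0,0,0.36],[-1,-0.09,0,0,0,0,0.36],[-1,-0.09,0.3,0,0,0,0.36],[0,0,0,0,0,0,0.36]]'
cat > meas.py <<'E'
from h import *
import cv2,sys
p,d=manip.snapshot("side"); P,u,v=cloud("side",d)
cv2.imwrite("pics/"+sys.argv[1],cv2.resize(p[140:340,220:460,::-1],None,fx=2.5,fy=2.5))
a,b=float(sys.argv[2]),float(sys.argv[3])
s=(P[:,2]>a)&(P[:,2]<b)&(abs(P[:,0]-500)<90)&(abs(P[:,1]+220)<130)
print("n",s.sum(),"z med",np.median(P[s][:,2]),np.percentile(P[s][:,2],[5,95]))
print(cv2.minAreaRect(P[s][:,:2].astype(np.float32)))
q=P[s]; c=q.mean(0); n=np.linalg.svd(q-c)[2][2]; print("normal",n)
E
python3 meas.py s3.png 42 56; python3 -c "
from h import *
go([400,-230,150],endR(22,5,-1))"
```

```text
time_s: 16.72
tool_pos: [417.3, -229.1, 56.0]
ee_rot: [-1.535, 1.407, -0.96]
ft_force: [-0.1, -0.1, -0.2]
finger_gap: 58.0
gripper_force: 0.0
n 1835 z med 47.614369562515435 [45.0937385  49.91958351]
((512.4091796875, -215.48716735839844), (66.15084075927734, 168.9787139892578), 5.102939128875732)
normal [ 0.00163894 -0.00137273 -0.99999771]
t 16.77 pos [ 418.2 -229.    55.9] q [-1.1   0.77  2.61  2.03  1.29 -0.23] F [0.3 0.5 0.4] gap 58.2 grip 0.0
shift units [-0.91 -0.05  4.7 ] turn units [0.05 0.06 0.03] deg 0.5
```

View pics/s3.png

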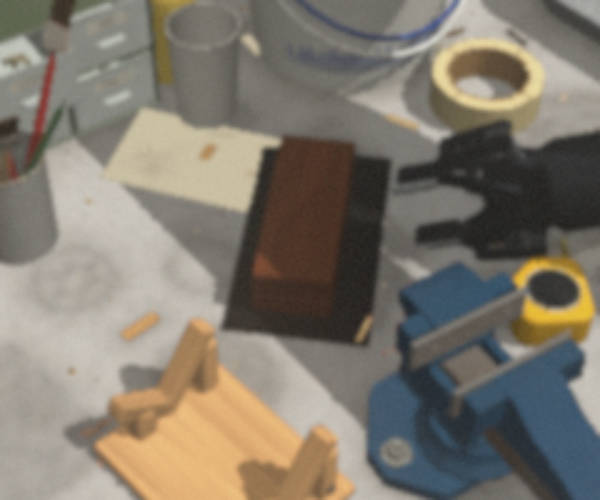

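The box lies flat on its lid on the mat (crop 250–355, 135–315), at (512,-215), yaw 5.1°, top about 48. That is 5 mm off centre, so fine. Plan the move to a tool-down pose above the base.

```bash
cat > plan2.py <<'E'
from h import *
s=manip.state(); q=s["joint_positions"]; rng=np.random.default_rng(2)
h=np.array([np.cos(np.radians(5.1)),np.sin(np.radians(5.1)),0]); T=np.array([512.4,-215.5,150.])
S=[]
for sg in(1,-1):
  R=frame(sg*h,np.array([0,0,-1.]))
  for k in range(15):
    x,e=ik(T,R,rng.uniform(lo,hi))
    if e<1e-5 and not any(np.allclose(x,y[1],atol=.02) for y in S): S.append((sg,x)); print(sg,np.round(x,2),"cost",round(np.abs(x-q).max(),2))
sg,qe=min(S,key=lambda y:np.abs(y[1]-q).max())
# first: straight up/back in joint space with mid waypoint high
n=6; w=[fk1(q+(qe-q)*k/n) for k in range(n+1)]
for k in range(n):
    d=w[k+1][0]-w[k][0]; r=(w[k+1][1]*w[k][1].inv()).as_rotvec()
    tips=[w[k+1][0]+w[k+1][1].apply([a*12,b*57,19]) for a in(-1,1) for b in(-1,1)]
    print(k,"row",np.round(d/5/20,2),np.round(r/5*10,2),"deg/row",round(np.degrees(np.linalg.norm(r))/5,1),"pos",np.round(w[k+1][0]),"tips",np.round(tips[0]),np.round(tips[-1]),"lowest",round(min(t[2] for t in tips)))
np.save("wp2.npy",[np.r_[a,b.as_rotvec()] for a,b in w])
E
python3 plan2.py
```

```text
1 [-0.42  0.37  1.76 -0.    1.01 -0.51] cost 2.03
0 row [0.34 0.76 0.23] [-0.42 -0.22  0.94] deg/row 6.0 pos [ 452. -153.   79.] tips [ 472. -114.  122.] [ 465. -175.   23.] lowest 18
1 row [-0.02  0.58  0.05] [-0.49 -0.19  0.93] deg/row 6.1 pos [450. -95.  84.] tips [444. -43. 116.] [ 479. -120.   36.] lowest 25
2 row [-0.16  0.2  -0.08] [-0.56 -0.18  0.9 ] deg/row 6.1 pos [434. -75.  76.] tips [403. -25.  92.] [477. -96.  38.] lowest 24
3 row [-0.05 -0.23 -0.05] [-0.62 -0.18  0.85] deg/row 6.1 pos [429. -99.  71.] tips [379. -64.  70.] [ 482. -109.   43.] lowest 30
4 row [ 0.25 -0.54  0.19] [-0.67 -0.2   0.79] deg/row 6.1 pos [ 454. -153.   90.] tips [ 395. -143.   76.] [ 511. -150.   68.] lowest 60
5 row [ 0.58 -0.62  0.6 ] [-0.71 -0.22  0.72] deg/row 5.9 pos [ 512. -216.  150.] tips [ 457. -233.  131.] [ 568. -198.  131.] lowest 131
```

```bash
sed -i 's/^n=6;.*/R0=Ro.from_rotvec(s["ee_rot"]); P0=s["tool_pos"]; U=np.array([430,-229,290.])\nfor k in range(25):\n    q,e=ik(P0+(U-P0)*k\/24,R0,q)\n    if e>1e-4: print("bad",k,e)\nprint("q up",np.round(q,2),(U-P0)\/20)\nn=6; w=[fk1(q+(qe-q)*k\/n) for k in range(n+1)]/; s/512.4,-215.5,150/512.4,-215.5,200/' plan2.py; python3 plan2.py
```

```text
1 [-0.42  0.33  1.69  0.    1.13 -0.51] cost 2.03
bad 0 0.0011472535553828786
q up [-1.06  0.06  2.36  1.62  1.01  0.78] [5.89308362e-01 2.40321963e-03 1.17048461e+01]
0 row [ 0.21  0.44 -0.21] [-0.68  0.14  0.82] deg/row 6.1 pos [ 451. -185.  269.] tips [ 480. -142.  302.] [ 454. -217.  216.] lowest 209
1 row [ 0.07  0.29 -0.25] [-0.65  0.06  0.85] deg/row 6.1 pos [ 458. -157.  243.] tips [465. -98. 259.] [ 476. -199.  203.] lowest 191
2 row [ 0.01  0.09 -0.25] [-0.6   0.01  0.88] deg/row 6.1 pos [ 460. -147.  218.] tips [440. -89. 217.] [ 496. -188.  191.] lowest 178
3 row [ 0.04 -0.1  -0.19] [-0.55  0.    0.9 ] deg/row 6.1 pos [ 464. -157.  200.] tips [ 421. -116.  184.] [ 516. -184.  181.] lowest 171
4 row [ 0.16 -0.25 -0.08] [-0.5   0.03  0.91] deg/row 6.0 pos [ 480. -183.  192.] tips [ 424. -169.  170.] [ 539. -188.  177.] lowest 170
5 row [ 0.32 -0.33  0.08] [-0.49  0.08  0.89] deg/row 5.8 pos [ 512. -215.  200.] tips [ 457. -233.  181.] [ 568. -198.  181.] lowest 181
```

```bash

python3 -m crank '[[0.05,0,0.98,0,0,0,1],[0.05,0,0.98,0,0,0,1],[0.05,0,0.98,0,0,0,1],[0.05,0,0.98,0,0,0,1],[0.05,0,0.98,0,0,0,1]]' >/dev/null
python3 -m crank '[[0.05,0,0.98,0,0,0,1],[0.05,0,0.98,0,0,0,1],[0.05,0,0.98,0,0,0,1],[0.05,0,0.98,0,0,0,1],[0.05,0,0.98,0,0,0,1]]' >/dev/null
python3 -m crank '[[0.05,0,0.95,0,0,0,1],[0.04,0,0.95,0,0,0,1]]' >/dev/null
python3 -m crank '[[0.21,0.44,-0.21,-0.68,0.14,0.82,1],[0.21,0.44,-0.21,-0.68,0.14,0.82,1],[0.21,0.44,-0.21,-0.68,0.14,0.82,1],[0.21,0.44,-0.21,-0.68,0.14,0.82,1],[0.21,0.44,-0.21,-0.68,0.14,0.82,1]]' 
python3 - <<'E'
from h import *
w=np.load("wp2.npy"); go(w[2,:3],Ro.from_rotvec(w[2,3:]))
E
```

```text
time_s: 18.18
tool_pos: [452.1, -181.8, 268.5]
ee_rot: [-2.035, 0.935, -0.919]
ft_force: [0.9, 0.0, 0.5]
finger_gap: 85.2
gripper_force: 0.0
t 18.18 pos [ 452.1 -181.8  268.5] q [-0.95  0.11  2.24  1.34  1.03  0.57] F [0.9 0.  0.5] gap 85.2 grip 0.0
shift units [ 0.32  1.26 -1.27] turn units [-3.17  0.23  4.15] deg 30.0
```

```bash

python3 -m crank '[[0.07,0.26,-0.25,-0.64,0.05,0.84,1],[0.07,0.26,-0.25,-0.64,0.05,0.84,1],[0.07,0.26,-0.25,-0.64,0.05,0.84,1],[0.07,0.26,-0.25,-0.64,0.05,0.84,1],[0.07,0.26,-0.25,-0.64,0.05,0.84,1]]' >/dev/null
python3 -m crank '[[0.01,0.09,-0.25,-0.6,0.01,0.88,1],[0.01,0.09,-0.25,-0.6,0.01,0.88,1],[0.01,0.09,-0.25,-0.6,0.01,0.88,1],[0.01,0.09,-0.25,-0.6,0.01,0.88,1],[0.01,0.09,-0.25,-0.6,0.01,0.88,1]]' >/dev/null
python3 -m crank '[[0.04,-0.1,-0.19,-0.55,0,0.9,1],[0.04,-0.1,-0.19,-0.55,0,0.9,1],[0.04,-0.1,-0.19,-0.55,0,0.9,1],[0.04,-0.1,-0.19,-0.55,0,0.9,1],[0.04,-0.1,-0.19,-0.55,0,0.9,1]]' >/dev/null
python3 -m crank '[[0.16,-0.25,-0.08,-0.5,0.03,0.91,1],[0.16,-0.25,-0.08,-0.5,0.03,0.91,1],[0.16,-0.25,-0.08,-0.5,0.03,0.91,1],[0.16,-0.25,-0.08,-0.5,0.03,0.91,1],[0.16,-0.25,-0.08,-0.5,0.03,0.91,1]]' 
python3 - <<'E'
from h import *
w=np.load("wp2.npy"); go(w[6,:3],Ro.from_rotvec(w[6,3:]))
E
```

```text
time_s: 19.85
tool_pos: [480.0, -182.2, 191.4]
ee_rot: [-2.459, -1.709, -0.315]
ft_force: [0.3, 0.8, 0.1]
finger_gap: 85.6
gripper_force: 0.0
t 19.85 pos [ 480.  -182.2  191.4] q [-0.53  0.28  1.8   0.28  1.1  -0.3 ] F [0.3 0.8 0.1] gap 85.6 grip 0.0
shift units [ 1.62 -1.67  0.43] turn units [-2.45  0.45  4.43] deg 29.1
```

```bash

python3 -m crank '[[0.32,-0.33,0.08,-0.49,0.09,0.89,1],[0.32,-0.33,0.08,-0.49,0.09,0.89,1],[0.32,-0.33,0.08,-0.49,0.09,0.89,1],[0.32,-0.33,0.08,-0.49,0.09,0.89,1],[0.32,-0.33,0.08,-0.49,0.09,0.89,1]]' >/dev/null
python3 -m crank '[[0,0,-0.9,0,0,0,1],[0,0,-0.9,0,0,0,1],[0,0,-0.9,0,0,0,1],[0,0,-0.9,0,0,0,1],[0,0,-0.9,0,0,0,1]]' 
python3 - <<'E'
from h import *
import cv2
w=np.load("wp2.npy"); go([512.4,-215.5,45],Ro.from_rotvec(w[6,3:]))
m=manip.camera_model("wrist"); T=m["world_from_camera"]; pt,dp=manip.snapshot("wrist")
def proj(P):
    c=(np.asarray(P)-T[:3,3])@T[:3,:3]; a=np.arctan2(np.hypot(c[0],c[1]),c[2]); w=np.arctan2(c[1],c[0]); return int(m["cx"]+m["fx"]*a*np.cos(w)),int(m["cy"]+m["fy"]*a*np.sin(w))
im=pt[:,:,::-1].copy(); az=np.radians(5.1); ex=np.array([np.cos(az),np.sin(az),0]); ey=np.array([-ex[1],ex[0],0])
for a in(-33,33):
    for b in(-83,83): cv2.circle(im,proj(np.array([512.4,-215.5,49])+a*ex+b*ey),3,(0,255,0),-1)
cv2.imwrite("pics/w2.png",im)
E
```

```text
time_s: 20.68
tool_pos: [511.6, -214.7, 108.5]
ee_rot: [-2.122, -2.315, -0.004]
ft_force: [-0.0, 0.0, -0.3]
finger_gap: 85.6
gripper_force: 0.0
t 20.68 pos [ 511.6 -214.7  108.5] q [-0.42  0.42  1.81  0.    0.92 -0.51] F [-0.   0.  -0.3] gap 85.6 grip 0.0
shift units [ 0.04 -0.04 -3.18] turn units [-0.03  0.01  0.02] deg 0.2
```

View pics/w2.png

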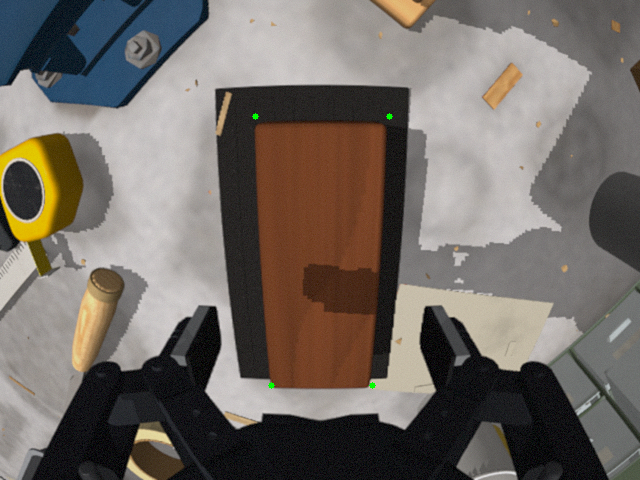

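The box top (257–386, 122–388) lies centred between the fingers, and predictions match to about 3 mm. Descend and grip the base half only.

```bash

python3 -m crank '[[0,-0.02,-0.7,0,0,0,1],[0,-0.02,-0.7,0,0,0,1],[0,-0.02,-0.7,0,0,0,1],[0,-0.02,-0.6,0,0,0,1],[0,0,-0.4,0,0,0,1]]' >/dev/null
python3 -m crank '[[0,0,-0.05,0,0,0,1],[0,0,0,0,0,0,1],[0,0,0,0,0,0,0.7],[0,0,0,0,0,0,0.6],[0,0,0,0,0,0,0.5]]' 40
python3 -m crank '[[0,0,0,0,0,0,0.3],[0,0,0,0,0,0,0],[0,0,0,0,0,0,0],[0,0,0,0,0,0,0],[0,0,0,0,0,0,0]]' 40
python3 meas.py tmp.png 42 56
```

```text
time_s: 21.57
tool_pos: [512.2, -218.4, 47.5]
ee_rot: [2.124, 2.312, 0.005]
ft_force: [-0.1, 0.4, 4.2]
finger_gap: 64.9
gripper_force: 45.0
time_s: 21.98
tool_pos: [512.2, -218.4, 47.5]
ee_rot: [2.124, 2.312, 0.005]
ft_force: [-0.5, 0.5, 5.7]
finger_gap: 65.3
gripper_force: 45.2
n 1494 z med 47.66085607925527 [44.76505176 50.09577941]
((510.9956359863281, -208.2845458984375), (89.14342498779297, 157.79246520996094), 13.854026794433594)
normal [-0.00314413  0.00572017  0.9999787 ]
```

```bash

python3 -m crank '[[0,0,0.1,0,0,0,0],[0,0,0.15,0,0,0,0],[0,0,0.2,0,0,0,0],[0,0,0.2,0,0,0,0],[0,0,0.25,0,0,0,0]]'
python3 -m crank '[[0,0,0.4,0,0,0,0],[0,0,0.5,0,0,0,0],[0,0,0.6,0,0,0,0],[0,0,0.8,0,0,0,0],[0,0,0.8,0,0,0,0]]'
python3 - <<'E'
from h import *
import cv2
go([635,-205,47],Ro.from_rotvec(np.load("wp2.npy")[6,3:]))
p,d=manip.snapshot("side"); cv2.imwrite("pics/s4.png",cv2.resize(p[120:340,200:460,::-1],None,fx=2.4,fy=2.4))
P,u,v=cloud("side",d); s=(abs(P[:,0]-630)<60)&(abs(P[:,1]+205)<110); print("target area z",np.round(np.percentile(P[s][:,2],[1,50,95,99]),1),s.sum())
E
```

```text
time_s: 22.45
tool_pos: [511.3, -218.2, 64.5]
ee_rot: [2.125, 2.313, 0.003]
ft_force: [0.2, -0.2, -1.0]
finger_gap: 65.2
gripper_force: 44.5
time_s: 22.87
tool_pos: [511.5, -218.2, 127.7]
ee_rot: [2.125, 2.313, 0.004]
ft_force: [1.0, -0.8, -2.0]
finger_gap: 65.2
gripper_force: 44.5
t 22.87 pos [ 511.5 -218.2  127.7] q [-0.42  0.4   1.78  0.    0.96 -0.51] F [ 1.  -0.8 -2. ] gap 65.2 grip 44.5
shift units [ 6.18  0.66 -4.03] turn units [-0.01  0.02  0.04] deg 0.3
target area z [ -4.4  -0.9   2.6 218. ] 4137
```

View pics/s4.png

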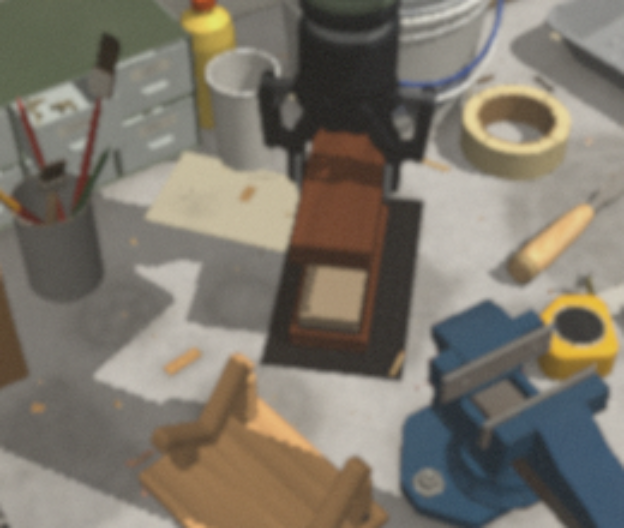

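The stone's pale face shows in the lid (crop 300–370, 265–330), seated, and the base half is held above. Check clearance for the put-down spot.

```bash
python3 - <<'E'
from h import *
P=cloud("side",np.load("side0.npy"))[0]; S=cloud("scene",np.load("scene0.npy"))[0]; P=np.r_[P,S]
s=(P[:,2]>12)&(P[:,0]>555)&(P[:,0]<730)&(P[:,1]>-330)&(P[:,1]<10); Q=P[s]
import collections
c=collections.Counter((int(x//20*20),int(y//20*20)) for x,y,_ in Q)
mz={}
for x,y,z in Q: k=(int(x//20*20),int(y//20*20)); mz[k]=(round(min(mz.get(k,(999,0))[0],z)),round(max(mz.get(k,(0,0))[1],z)))
print({k:(v,mz[k]) for k,v in sorted(c.items()) if v>3})
go([618,-150,47],Ro.from_rotvec(np.load("wp2.npy")[6,3:]))
E
```

```text
{(540, -60): (7, (79, 94)), (540, -40): (20, (94, 103)), (540, -20): (27, (14, 114)), (540, 0): (34, (12, 117)), (560, -60): (20, (89, 98)), (560, -40): (79, (94, 112)), (560, -20): (181, (12, 116)), (560, 0): (153, (12, 112)), (580, -40): (24, (101, 115)), (580, -20): (190, (75, 116)), (580, 0): (132, (13, 96)), (600, -20): (9, (68, 88)), (600, 0): (37, (12, 81)), (620, -340): (34, (25, 103)), (640, -340): (16, (37, 103)), (680, -240): (8, (190, 215)), (680, -120): (13, (187, 202)), (700, -340): (98, (13, 134)), (700, -320): (8, (29, 98)), (700, -260): (11, (207, 217)), (700, -240): (224, (163, 220)), (700, -220): (110, (136, 191)), (700, -200): (37, (60, 151)), (700, -180): (171, (12, 141)), (700, -160): (25, (13, 97)), (700, -140): (10, (141, 162)), (700, -120): (177, (141, 205)), (700, -100): (55, (179, 206)), (720, -340): (277, (12, 136)), (720, -320): (82, (12, 134)), (720, -280): (110, (70, 130)), (720, -240): (53, (172, 210)), (720, -220): (65, (120, 177)), (720, -200): (92, (16, 141)), (720, -180): (174, (12, 113)), (720, -160): (362, (12, 97)), (720, -140): (44, (20, 160)), (720, -120): (45, (140, 186))}
t 22.92 pos [ 513.4 -219.1  131.1] q [-0.42  0.39  1.78  0.    0.96 -0.51] F [1.3 0.  1.8] gap 65.1 grip 44.6
shift units [ 5.23  3.45 -4.2 ] turn units [0.02 0.08 0.04] deg 0.5
```

```bash

python3 -m crank '[[0.6,0.3,0,0,0,0,0],[0.8,0.45,0,0,0,0,0],[0.9,0.5,0,0,0,0,0],[0.9,0.5,0,0,0,0,0],[0.9,0.5,0,0,0,0,0]]' >/dev/null
python3 -m crank '[[0.6,0.3,0,0,0,0,0],[0.25,0.15,-0.3,0,0,0,0],[0,0,-0.7,0,0,0,0],[0,0,-0.7,0,0,0,0],[0,0,-0.7,0,0,0,0]]' >/dev/null
python3 -m crank '[[0,0,-0.7,0,0,0,0],[0,0,-0.7,0,0,0,0],[0,0,-0.5,0,0,0,0],[0,0,-0.3,0,0,0,0],[0,0,0,0,0,0,0]]'
```

```text
time_s: 24.17
tool_pos: [609.4, -163.9, 32.4]
ee_rot: [-2.124, -2.312, -0.001]
ft_force: [-0.1, -0.4, -0.9]
finger_gap: 65.3
gripper_force: 44.6
```

```bash

python3 -m crank '[[0,0,-0.15,0,0,0,0],[0,0,-0.15,0,0,0,0],[0,0,0,0,0,0,0]]'
```

```text
time_s: 24.42
tool_pos: [610.6, -164.3, 28.4]
ee_rot: [2.125, 2.313, 0.004]
ft_force: [0.8, 0.1, -1.2]
finger_gap: 65.1
gripper_force: 44.6
```

```bash

python3 -m crank '[[0,0,-0.1,0,0,0,0],[0,0,0,0,0,0,0]]'|grep -E "pos|ft"
python3 -m crank '[[0,0,-0.1,0,0,0,0],[0,0,0,0,0,0,0]]'|grep -E "pos|ft"
```

```text
tool_pos: [610.6, -164.2, 26.5]
ft_force: [0.0, -0.2, -1.2]
tool_pos: [610.9, -164.3, 24.6]
ft_force: [-0.1, -0.4, -0.8]
```

```bash

python3 -m crank '[[0,0,-0.07,0,0,0,0],[0,0,0,0,0,0,0]]'|grep -E "pos|ft"
python3 -m crank '[[0,0,0,0,0,0,0.62],[0,0,0,0,0,0,0.68],[0,0,0,0,0,0,0.72],[0,0,0,0,0,0,0.72]]'
python3 -m crank '[[0,0,0.3,0,0,0,0.72],[0,0,0.5,0,0,0,0.72],[0,0,0.8,0,0,0,0.72],[0,0,0.8,0,0,0,0.72],[0,0,0.8,0,0,0,0.72]]'|tail -3
python3 -m crank '[[-0.7,0.7,0.9,0,0,0,0.72],[-0.7,0.7,0.9,0,0,0,0.72],[-0.7,0.7,0.9,0,0,0,0.72],[-0.7,0.7,0.9,0,0,0,0.72],[-0.7,0.7,0.9,0,0,0,0.72]]'
python3 - <<'E'
from h import *
import cv2
p,d=manip.snapshot("side"); cv2.imwrite("pics/s5.png",cv2.resize(p[120:340,200:460,::-1],None,fx=2.4,fy=2.4))
P,u,v=cloud("side",d)
for lab,a,b,x,y in(("stone",30,45,512,-218),("lid+",12,45,512,-218),("base",15,35,611,-164)):
    s=(P[:,2]>a)&(P[:,2]<b)&(abs(P[:,0]-x)<48)&(abs(P[:,1]-y)<100); print(lab,s.sum(),np.round(np.median(P[s][:,2]),1),cv2.minAreaRect(P[s][:,:2].astype(np.float32)))
E
```

```text
tool_pos: [610.9, -164.3, 24.5]
ft_force: [-2.0, 0.6, 7.8]
time_s: 25.25
tool_pos: [610.5, -164.2, 22.8]
ee_rot: [2.125, 2.313, 0.004]
ft_force: [-1.1, 0.8, -0.5]
finger_gap: 73.2
gripper_force: 0.0
ft_force: [0.5, -0.2, -0.7]
finger_gap: 73.4
gripper_force: 0.0
time_s: 26.08
tool_pos: [539.9, -93.7, 178.8]
ee_rot: [2.124, 2.312, 0.005]
ft_force: [-0.1, 0.0, 0.0]
finger_gap: 73.4
gripper_force: 0.0
stone 981 35.6 ((513.3097534179688, -213.49453735351562), (50.200897216796875, 151.58412170410156), 4.852414131164551)
lid+ 1547 34.5 ((512.683837890625, -214.63104248046875), (66.30035400390625, 167.3648223876953), 4.91364860534668)
base 1860 24.5 ((611.1433715820312, -160.81292724609375), (66.64114379882812, 168.09613037109375), 5.242532730102539)
```

View pics/s5.png

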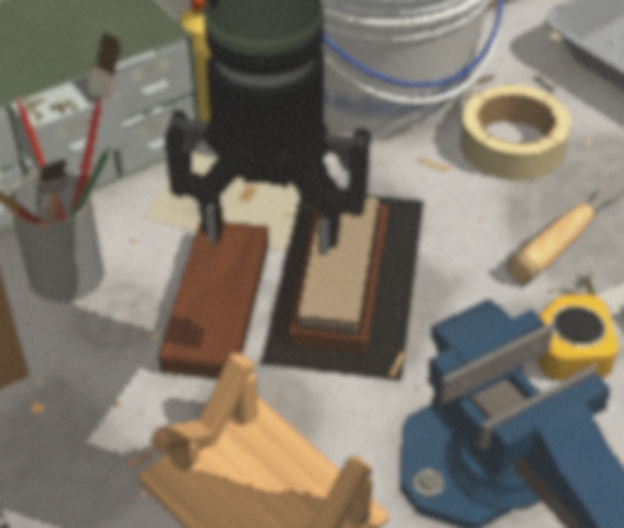

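The lid with the stone (pale face up) sits centred on the mat (crop 290–385, 200–345). The base half lies flat on the bench beside it (160–265, 225–370). Bystanders are where they were.

```bash
python3 -c "
from plant import manip
print(manip.close_job())"
```

```text
the job is handed in; nothing more can be done
None
```

The box was turned over onto its lid on the mat and the base half set on the bench about 110 mm away, leaving the stone lying in the lid with its pale face up. I handed the job in at about 26 s; the hand-in returned no verdict, and my last camera measurements were within the position limits.

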